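Index the drill jig's length stop to the next hole and butt the bar

TASK

Set the drill jig's length stop one hole further out: pull its spring plunger knob, slide the stop carriage away from the drill bush to the very next hole and let the pin snap fully home, feeling for the hole and never forcing the pin sideways. Then slide the flat bar along its track until its end sits gently against the stop, and leave everything else on the bench where it is.

Things in the scene. Friction and masses are not known exactly. Their poses are not given: they have to be found in the camera images.
- jig: Drill jig fixed to the bench: dark steel base plate 170 (x -95..75) x 410 x 12 mm, its length along its y axis, z up; origin on the bench, straight under the bush bridge. On the plate lies a bar track (x -42..0) between a front guide and a fence, both 8 mm above the plate. A bush bridge 34 mm long crosses the track at y 0 (x -75..27, top 53 mm over the bench).
- start_hole (a point): Mouth of the index hole the pin stands in at the start, mid-width on the jig's index rail (40 mm wide, top 46 mm over the bench, y +40..+205). The next hole lies 34 to 53 mm further along the jig's +y, in a flush piece clamped wherever the last setter wanted it: its place must be felt. A last hole follows 30 mm after it. Between holes the land is level but for a 1 mm dip at a joint.
- stop_carriage: Grey steel stop carriage, slides on the rail along the jig's y (about 2 N friction, 85 mm towards +y). Origin on the pin axis at rail top. Saddle 54 x 64 x 12 mm, its top 13 mm above the origin. From its -y end an arm reaches over the fence to a stop block hanging in the bar track (34 mm wide, 18 mm thick, 14 to 47 mm over the bench). Its plunger pin (9 mm, holes 10 mm) locks it.
- stop_face (a point): Centre of the stop block's -y face at bar height, 20 mm over the bench: the bar's end butts here. It starts 58 mm on the +y side of the jig's origin.
- knob (a point): Centre of the black round plunger knob, 26 mm in diameter, 22 mm tall, upright on top of the carriage, 82 mm over the bench when the pin is home; its underside is then 12 mm above the saddle, with a 19 mm hexagon between, 3 mm below it. It goes up with the pin and along with the carriage.
- plunger (a joint): How far the plunger is pulled up, m: 0 = pin fully home in a hole, 0.0125 = end of the pull. The flat-ended pin reaches 8.5 mm into the hole: clear when pulled 9 mm or more, and about 0.008 when its end rides on the land between holes. A spring drives it down, 4 N at home to 7 N at the end of the pull; over a hole it snaps in once let go.
- bar: Aluminium flat bar 40 x 160 x 16 mm, about 0.28 kg, lying in the jig's track under the bush bridge, its y axis along the jig's y. Origin: centre of its underside, 12 mm over the bench. It slides freely along the track with 1 mm play each side.
- bar_end (a point): Centre of the bar's +y end face, 8 mm above its underside, 80 mm from its origin: this end goes against the stop.
- chuck_key: T-shaped drill chuck key, 68 mm, lying on the jig's plate in front of the track; origin on its underside at mid-length. Bystander.
- offcut: Aluminium offcut 40 x 62 x 16 mm on the bench behind the jig; origin centre of its underside. Bystander.
- oil_bottle: White cutting oil bottle with a spout, 62 mm in diameter, 185 mm tall, on the bench in front of the jig; origin centre of its underside. Bystander.
- caliper: Caliper, 200 mm long, lying on the bench in front of the jig; origin on its underside, near the middle. Bystander.
- cup: Clear plastic drinking cup with a straw, 86 mm wide at the rim, 95 mm tall (straw to 176 mm); origin centre of its underside. Bystander.
- wrench: Spanner, 170 mm long, lying on the bench; origin on its underside at mid-length. Bystander.
There are look-alikes about, which are no part of the job. Of the things that look like the bar, the middle-sized one is meant.

How it is judged:
On the way, in this order (a step that is already met when the one before it is completed fails the run):
1. the plunger knob is pulled up until the pin is out of its hole (value of joint plunger above 0.0082 m), for 0.05 s.
2. the stop carriage stands at the next hole further out with its pin fully home (value of joint plunger below 0.002 m and y of stop_face in the frame of jig between 0.088 and 0.115 m), for 0.2 s.
At the end, for the whole second after the job is handed in: The stop carriage stands at the next hole further out (30 to 57 mm from where it started) with its pin fully home (plunger within 2 mm of home), and the bar lies at rest in its track with its end against the stop block (gap under 2 mm) (all of step 2 and y of bar_end in the frame of stop_face above -0.002 m and linear speed of each of bar, stop_carriage below 0.01 m/s); the robot touches nothing.
It fails at once if the pin is forced: more than 25 N between the stop carriage's pin and the jig (contact force between stop_carriage and jig above 25 N).
It fails at once if the bar is rammed against the stop: more than 20 N (contact force between bar and stop_carriage above 20 N).
It fails at once if the bar is pushed against the stop while its pin is not home in a hole (contact force between bar and stop_carriage above 0.5 N and value of joint plunger above 0.004 m).
It fails at once if a bystander is moved by more than 25 mm (distance of any of chuck_key, offcut, oil_bottle, caliper, cup, wrench from where it was at the start of the episode above 0.025 m).
It also fails if it takes over 53 s, if anything falls off the work surface, if the arm or the gripper's body presses on something with over 40 N, if the wrist force passes 120 N, or if a joint passes its speed limit or range.

ROBOT

A 7-joint arm with a two-finger parallel gripper is mounted at the origin on the work surface. World frame = base frame: x ahead of the robot, y to its left, z up, the work surface at z = 0. Lengths are in m, angles in rad, forces in N, time in s.
With the tool pointing down it reaches from about 0.4 to 0.85 m from the base axis. Payload 10.4 kg.
Tool frame: the origin (TCP) lies on the mounting face of the last link; the fingertips stand r.tips_ahead ahead of it and the grasp point (between the pads) lies 164 mm ahead of it (r.tips_ahead is the distance from the TCP to the fingertips, in m); z points along the fingers, y is the line along which they close (so a half turn about z gives the same grasp; the last joint's range is limited). The gripper opens to 87 mm and grips with 3 to 60 N. Pads are 19 mm wide; open, the fingers measure 117 mm over their backs; the gripper's body (75 mm by 190 mm) begins 51 mm behind the grasp point.
Start: joints at [-1.296, 0.332, -0.065, 1.46, 0.022, 1.35, -0.088], TCP at [0.183, 0.598, 0.405] pointing down, gripper open.
Joint ranges: [-2.6, 2.6], [-0.5, 2.12], [-1.47, 1.34], [0.16, 2.42], [-1.27, 4.41], [0.06, 2.06], [-2.6, 2.6]. Speed limits (rad/s): [2.22, 2.22, 2.79, 2.79, 3.14, 3.14, 3.14].

INTERFACE

Orientations are given as a unit quaternion [x, y, z, w].
In Python, from bench import telemetry, imaging, job, r gives the robot as it stands.
- The arm moves only by the tool move_arm, never from a script. Its argument "steps" is a list of rows, each an object of numbers: "dx", "dy", "dz": the shift along the tool's x, y, z in cm; "spin": the turn about the tool's z in rad. In form: [{"dx": .., "dy": .., "dz": .., "spin": ..}, ...]. A call has 1 to 12 rows; each row shifts and turns the commanded pose from where the row before left it, along the tool's axes as they then stand; what a row does not reach is not made up. A row lasts 1/10 s, in which the tool goes at most 50 mm and 8.59 degrees, less where a joint would pass 70% of its speed; a pose out of reach is approached as far as the arm can. A call with a gripper value outside its range is refused whole. "claw" is the finger opening in cm, from 0 to 8.7, set as the call begins (left out, the last holds). The fingers move at their own pace and stop on an object; "squeeze" is the grip in N (left out, the last holds). Time passes only in rows, so rows that do not move let the fingers close. It gives the time, the measured TCP pose, the force, the opening and the grip force at its end, in the units of the state.
- telemetry.read_state(): the state, without advancing time (a new reading comes with each control period).
- imaging.camera(name): name is "scene" or "top" or "wrist"; returns a dict with "img" (420x560x3 uint8, red, green, blue), "camera_matrix" (3x3 intrinsics, pixels), "R" (3x3) and "t" (3): a world point X has camera coordinates R X + t. Camera axes: x right, y down, z forward; pixel columns grow to the right and rows downward; lengths in m; the calibration is good to about 2 mm. The wrist camera is an equidistant fisheye: a pixel r from the principal point sees the ray r / f radians off the axis. A picture is of the moment at which its call begins. There is no depth.
- job.close_job(): hands the job in; it is judged then, once.
The state is a dict: "time": time; "joint_positions": joint angles; "joint_vel": joint speeds; "joint_torque": joint torques, N m; "ee_pos": TCP position; "eef_rot": TCP orientation; "ft_force": force on the tool from outside, world axes, zero at the start; "torque": the same for the moment, N m; "width": finger opening in m; "grip_force": force on a finger pad.
Only numpy, scipy, OpenCV 4.12 (cv2) and the standard library are available. Lean on these libraries where they do the work, as an engineer would, in place of code of your own. Each camera call takes 0.05 s, during which the arm holds its last target. There are 200 camera calls.

## Working session

There is one attempt and no reset: what is moved stays moved. The work goes in short steps, Python scripts to look and compute and a tool call to move; the robot and the scene stay as the last step left them, time stands still between calls to the robot, and variables do not carry over. Pictures are saved under pics/ and viewed, at most 10 in all, crops included, and the job is handed in when it is done.

Besides the shell and the picture viewer there is one more tool, called after "Emit:" by a JSON object that holds its "fn" and its "kwargs", one argument or row to a line. move_arm: Moves the arm, as the interface text tells. Its arguments: {"type":"object","properties":{"steps":{"type":"array","items":{"type":"object","properties":{"dx":{"type":"number"},"dy":{"type":"number"},"dz":{"type":"number"},"spin":{"type":"number"}}}},"claw":{"type":"number"},"squeeze":{"type":"number"}},"required":["steps"]}

```bash
mkdir -p pics; python3 - <<'E'
from bench import telemetry, imaging, job, r
import cv2,pickle
d={}
for n in("scene","top"):
    c=imaging.camera(n); d[n]=c; cv2.imwrite(f"pics/{n}0.png",c["img"][:,:,::-1]); print(n,c["camera_matrix"].tolist(),c["R"].tolist(),c["t"])
pickle.dump(d,open("cams.pkl","wb"))
print(r.tips_ahead,telemetry.read_state())
E
```

```text
scene [[525.2137013230952, 0.0, 276.1191156104629], [0.0, 525.2137013230952, 204.13289048836282], [0.0, 0.0, 1.0]] [[-0.6363849146978224, 0.7713691393814524, 0.0019726010652643543], [0.564307292948718, 0.46729787870314743, -0.6805806136560371], [-0.5259006745288838, -0.4319980825992817, -0.732670551585506]] [ 0.26706696 -0.22982398  1.62486311]
top [[473.17539036266254, 0.0, 283.5141598111112], [0.0, 473.17539036266254, 211.30723549050714], [0.0, 0.0, 1.0]] [[0.09723136986357259, -0.9952418440596472, 0.006303375857911648], [-0.9732740514022316, -0.09640530203617267, -0.20843137625223532], [0.2080473061145943, 0.014131156076813855, -0.9780166812720493]] [-0.01106579  0.48431354  1.01366866]
0.1822 {'time': 0.1, 'joint_positions': array([-1.29559098,  0.33281447, -0.0647057 ,  1.46084278,  0.0215767 ,
        1.34991086, -0.08848712]), 'joint_vel': array([-8.37718833e-04, -2.30954096e-03,  8.53319582e-04, -1.91509615e-03,
        6.84549072e-05,  1.11694507e-03,  1.06164861e-04]), 'joint_torque': array([ 9.71927184e-04, -6.24538922e+01,  2.41429074e-02, -3.90720785e+01,
       -6.15864596e-02,  3.67324613e-02,  4.63307549e-05]), 'ee_pos': array([0.18334303, 0.59738584, 0.40403669]), 'eef_rot': array([ 1.48337155e-01,  9.88936640e-01, -6.35775299e-04, -7.85871128e-05]), 'ft_force': array([ 0.02015684,  0.5703089 , -0.15426348]), 'torque': array([ 0.0157934 ,  0.05113528, -0.05296552]), 'grip_force': 0.0, 'width': 0.08717087172744242}
```

View pics/scene0.png

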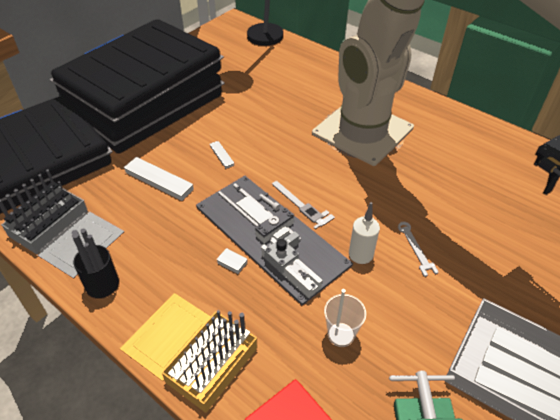

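View pics/top0.png

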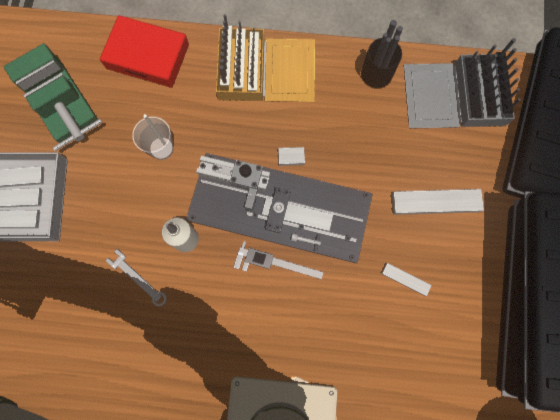

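The scene picture shows the jig with the knob near (282,243), and the top one shows it spanning about (190–372,155–262) with the knob near (246,170) and the bar at (310,215). The larger and smaller look-alike bars lie outside the jig. Next I'll enlarge the jig and cast rays.

```bash
cat > h.py <<'E'
import numpy as np,pickle
def ray(c,u,v):
    K,R,t=c["camera_matrix"],np.array(c["R"]),np.array(c["t"]); d=R.T@np.linalg.solve(K,[u,v,1.]); return -R.T@t,d
def onz(c,u,v,z):
    o,d=ray(c,u,v); return o+d*(z-o[2])/d[2]
def tri(c1,p1,c2,p2):
    (a,d),(b,e)=ray(c1,*p1),ray(c2,*p2); s=np.linalg.lstsq(np.c_[d,-e],b-a,rcond=None)[0]; return (a+d*s[0]+b+e*s[1])/2, np.linalg.norm(a+d*s[0]-b-e*s[1])
def proj(c,X):
    p=np.array(c["camera_matrix"])@(np.array(c["R"])@X+np.array(c["t"])); return p[:2]/p[2]
E
python3 - <<'E'
import cv2,pickle,numpy as np
from h import *
d=pickle.load(open("cams.pkl","rb"))
t=d["top"]["img"]; s=d["scene"]["img"]
a=cv2.resize(t[145:270,180:380],(800,500),interpolation=cv2.INTER_CUBIC)
b=cv2.resize(s[170:305,190:355],(733,600),interpolation=cv2.INTER_CUBIC)
cv2.imwrite("pics/tc.png",a[:,:,::-1]);cv2.imwrite("pics/sc.png",b[:,:,::-1])
c=d["top"]
for p in [(200,155),(188,222),(372,192),(358,262)]: print(onz(c,*p,.012))
print(tri(c,(246,170),d["scene"],(282,243)))
E
```

```text
[0.60877753 0.24920191 0.012     ]
[0.44428583 0.25505564 0.012     ]
[ 0.55827598 -0.16614555  0.012     ]
[ 0.39029549 -0.14390924  0.012     ]
(array([0.55972691, 0.12985438, 0.08418417]), np.float64(0.004807116308557252))
```

View pics/tc.png

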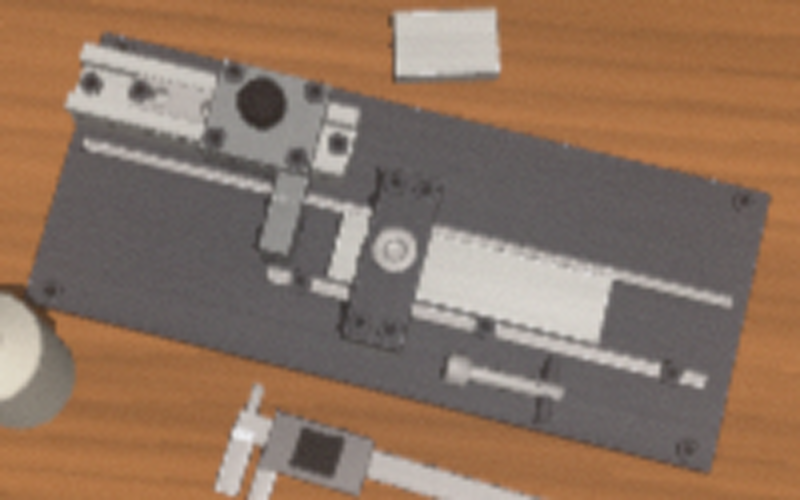

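View pics/sc.png

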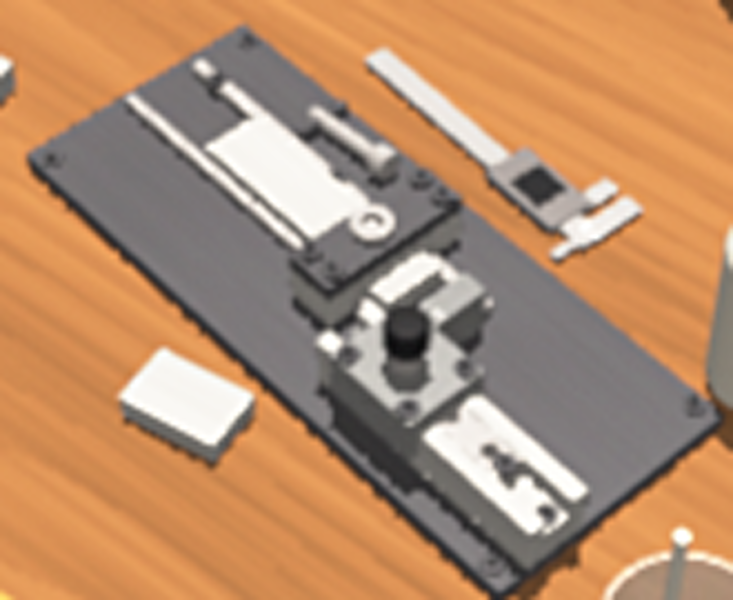

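The top crop shows the carriage with the knob top at about (262,100) and the bar sticking out on both sides of the bridge, its -y end at about (608,310). The stop arm is at about (283,215). In the scene crop the knob top is at about (407,318).

```bash
cat > fit.py <<'E'
from h import *
from scipy.spatial.transform import Rotation as Ro
d=pickle.load(open("cams.pkl","rb")); T,S=d["top"],d["scene"]
tc=lambda u,v:(180+u/4-.4,145+v/4-.4); sc=lambda u,v:(190+u/4.444-.4,170+v/4.444-.4)
P=np.array([onz(T,*tc(*p),.012)[:2] for p in [(105,32),(28,298),(770,193),(710,470)]])
Q=np.array([(75,205),(-95,205),(75,-205),(-95,-205)])/1e3
Rm=Ro.align_vectors(np.c_[P-P.mean(0),np.zeros(4)],np.c_[Q-Q.mean(0),np.zeros(4)])[0].as_matrix()[:2,:2]
o=P.mean(0)-Rm@Q.mean(0); J=lambda w:Rm.T@(np.array(w)[:2]-o); W=lambda j:o+Rm@np.array(j)
E
python3 - <<'E'
from fit import *
print("jig o",o,"yaxis",Rm[:,1],np.degrees(np.arctan2(Rm[1,1],Rm[0,1])),"res",(P-o-(Rm@Q.T).T)*1e3)
k=tri(T,tc(262,99),S,sc(407,316)); print("knobtop tri",k,J(k[0]))
for n,u,z in [("knobtop top",(262,99),.093),("bush",(395,250),.055),("bar -y L",(612,280),.028),("bar -y R",(603,342),.028),("bar +y",(333,243),.028),("armtop -y edge",(300,205),.05)]:
    p=onz(T,*tc(*u),z); print(n,p,J(p))
for n,u,z in [("knobtop sc",(407,316),.093),("bush sc",(373,222),.055)]:
    p=onz(S,*sc(*u),z); print(n,p,J(p))
# dark blob centroid of knob in top
import cv2
g=cv2.cvtColor(T["img"],cv2.COLOR_RGB2GRAY); m=(g[158:184,232:260]<62).astype(np.uint8)
n,l,s,c=cv2.connectedComponentsWithStats(m); i=1+s[1:,4].argmax(); print(s[i],c[i]+[232,158])
p=onz(T,*(c[i]+[232,158]),.088); print(p,J(p))
E
```

```text
jig o [0.51314298 0.04525892] yaxis [0.14775983 0.98902327] 81.50287226220243 res [[-1.46156287 -0.84579171]
 [ 1.28486862 -2.80404464]
 [-0.79429527  2.07176967]
 [ 0.97098952  1.57806669]]
knobtop tri (array([0.55971301, 0.12965437, 0.09202895]), np.float64(0.0011574866251505736)) [0.03358859 0.09035024]
knobtop top [0.55975261 0.12907173 0.093     ] [0.03371385 0.08977985]
bush [0.49070623 0.04882291 0.055     ] [-0.02271707  0.00020962]
bar -y L [ 0.49139705 -0.07628092  0.028     ] [-0.00354852 -0.12341891]
bar -y R [ 0.4548702 -0.0739014  0.028    ] [-0.04002602 -0.1264627 ]
bar +y [0.49725849 0.08550966 0.028     ] [-0.02165756  0.03746183]
armtop -y edge [0.51250065 0.10514076 0.05      ] [-0.0094834   0.05912962]
knobtop sc [0.56003656 0.13064628 0.093     ] [0.03376202 0.09137907]
bush sc [0.49605131 0.05458272 0.055     ] [-0.01828174  0.00669599]
[  8   7  11  12 101] [244.9009901  170.46534653]
[0.55864871 0.12975505 0.088     ] [0.0325211  0.09029256]
```

Emit:
{"fn": "move_arm", "kwargs": {
  "steps": [
    {"spin": -0.149},
    {"dx": -3.0,"dy": -2.8},
    {"dx": -3.0,"dy": -2.8},
    {"dx": -3.0,"dy": -2.8},
    {"dx": -3.0,"dy": -2.8},
    {"dx": -3.0,"dy": -2.8},
    {"dx": -3.0,"dy": -2.8},
    {"dx": -3.0,"dy": -2.8},
    {"dx": -3.0,"dy": -2.8},
    {"dx": -3.0,"dy": -2.8},
    {"dx": -3.0,"dy": -2.8},
    {"dx": -3.0,"dy": -2.8}
  ],
  "claw": 5
}}

```text
$.steps[0]: bad value
```

Emit:
{"fn": "move_arm", "kwargs": {
  "steps": [
    {"dx": 0,"dy": 0,"dz": 0,"spin": -0.149},
    {"dx": -3.0,"dy": -2.8,"dz": 0,"spin": 0},
    {"dx": -3.0,"dy": -2.8,"dz": 0,"spin": 0},
    {"dx": -3.0,"dy": -2.8,"dz": 0,"spin": 0},
    {"dx": -3.0,"dy": -2.8,"dz": 0,"spin": 0},
    {"dx": -3.0,"dy": -2.8,"dz": 0,"spin": 0},
    {"dx": -3.0,"dy": -2.8,"dz": 0,"spin": 0},
    {"dx": -3.0,"dy": -2.8,"dz": 0,"spin": 0},
    {"dx": -3.0,"dy": -2.8,"dz": 0,"spin": 0},
    {"dx": -3.0,"dy": -2.8,"dz": 0,"spin": 0},
    {"dx": -3.0,"dy": -2.8,"dz": 0,"spin": 0},
    {"dx": -3.0,"dy": -2.8,"dz": 0,"spin": 0}
  ],
  "claw": 5
}}

```text
time: 1.3
ee_pos: [0.4647, 0.2424, 0.4046]
eef_rot: [0.074, 0.997, 0.0, -0.0]
ft_force: [0.5, -0.2, 0.2]
width: 0.0502
grip_force: 0.0
```

Emit:
{"fn": "move_arm", "kwargs": {
  "steps": [
    {"dx": -2.8,"dy": -2.5,"dz": 0,"spin": 0},
    {"dx": -2.8,"dy": -2.5,"dz": 0,"spin": 0},
    {"dx": -2.8,"dy": -2.5,"dz": 0,"spin": 0},
    {"dx": -2.7,"dy": -2.4,"dz": 0,"spin": 0},
    {"dx": 0,"dy": 0,"dz": 3,"spin": 0},
    {"dx": 0,"dy": 0,"dz": 4,"spin": 0},
    {"dx": 0,"dy": 0,"dz": 3.4,"spin": 0},
    {"dx": 0,"dy": 0,"dz": 0,"spin": 0}
  ]
}}

```text
time: 2.1
ee_pos: [0.5575, 0.1293, 0.2961]
eef_rot: [0.074, 0.997, -0.002, -0.004]
ft_force: [-0.5, -0.6, -1.0]
width: 0.0496
grip_force: 0.0
```

```bash
python3 - <<'E'
from bench import telemetry, imaging
import cv2
s=telemetry.read_state();print(s["ee_pos"],s["eef_rot"],s["ft_force"])
c=imaging.camera("wrist"); cv2.imwrite("pics/w1.png",c["img"][:,:,::-1]); print(c["camera_matrix"],c["R"],c["t"])
E
```

```text
[0.5574525  0.12931128 0.29607266] [ 0.07429883  0.99722707 -0.00179558 -0.00382414] [-0.45251585 -0.58738915 -0.98152471]
[[325.1922621    0.         283.95051414]
 [  0.         325.1922621  208.2269574 ]
 [  0.           0.           1.        ]] [[ 0.14793535  0.98898692 -0.00447183]
 [ 0.95964138 -0.14244936  0.24248011]
 [ 0.23917265 -0.04016273 -0.97014607]] [-0.208933   -0.51751596  0.15746002]
```

View pics/w1.png

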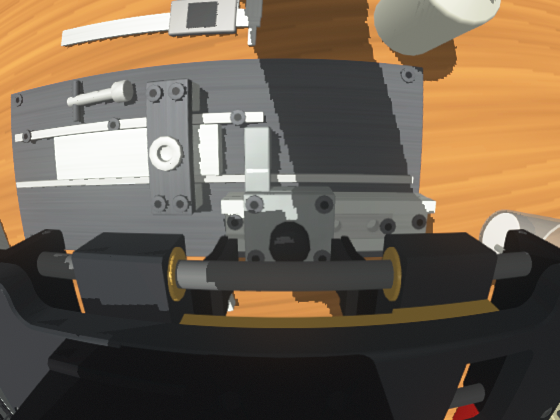

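The wrist picture shows the knob at (290,240), midway between the fingers (225 and 352). The cup is at about (510,230), so I'll check its clearance.

```bash
python3 - <<'E'
from fit import *
for n,u,z in [("cup base",(160,149),0),("cup rim c",(153,134),.095),("straw",(147,116),.176),("bottle top",(172,227),.185),("bottle base",(181,236),.0)]:
    print(n,J(onz(T,*u,z)))
print(tri(T,(147,116),S,(343,293)))
E
```

```text
cup base [0.05879254 0.31707327]
cup rim c [0.06217215 0.30971627]
straw [0.07180385 0.30338156]
bottle top [-0.13959475  0.18330016]
bottle base [-0.13333402  0.20655991]
(array([0.63187594, 0.34043665, 0.16559672]), np.float64(0.005038920502123388))
```

Emit:
{"fn": "move_arm", "kwargs": {
  "steps": [
    {"dx": -0.3,"dy": 0,"dz": 1.5,"spin": 0},
    {"dx": 0,"dy": 0,"dz": 1.5,"spin": 0},
    {"dx": 0,"dy": 0,"dz": 1.0,"spin": 0},
    {"dx": 0,"dy": 0,"dz": 0.7,"spin": 0},
    {"dx": 0,"dy": 0,"dz": 0,"spin": 0}
  ]
}}

```text
time: 2.65
ee_pos: [0.5618, 0.1292, 0.2528]
eef_rot: [0.074, 0.997, -0.0, -0.001]
ft_force: [-0.5, -0.2, -0.6]
width: 0.0499
grip_force: 0.0
```

Emit:
{"fn": "move_arm", "kwargs": {
  "steps": [
    {"dx": 0.15,"dy": 0,"dz": 0.4,"spin": 0},
    {"dx": 0,"dy": 0,"dz": 0,"spin": 0}
  ]
}}

```text
time: 2.85
ee_pos: [0.5605, 0.1295, 0.2497]
eef_rot: [0.074, 0.997, 0.0, -0.0]
ft_force: [1.1, 0.7, 0.3]
width: 0.0499
grip_force: 0.0
```

Emit:
{"fn": "move_arm", "kwargs": {
  "steps": [
    {"dx": 0,"dy": 0,"dz": 0,"spin": 0},
    {"dx": 0,"dy": 0,"dz": 0,"spin": 0},
    {"dx": 0,"dy": 0,"dz": 0,"spin": 0},
    {"dx": 0,"dy": 0,"dz": 0,"spin": 0},
    {"dx": 0,"dy": 0,"dz": 0,"spin": 0}
  ],
  "claw": 2.0,
  "squeeze": 20
}}

```text
time: 3.35
ee_pos: [0.5608, 0.1302, 0.25]
eef_rot: [0.074, 0.997, 0.001, 0.0]
ft_force: [0.4, 4.7, 0.6]
width: 0.0253
grip_force: 20.0
```

Emit:
{"fn": "move_arm", "kwargs": {
  "steps": [
    {"dx": 0,"dy": 0.08,"dz": 0,"spin": 0},
    {"dx": 0,"dy": 0,"dz": -0.3,"spin": 0},
    {"dx": 0,"dy": 0,"dz": -0.4,"spin": 0},
    {"dx": 0,"dy": 0,"dz": -0.3,"spin": 0},
    {"dx": 0,"dy": 0,"dz": -0.1,"spin": 0},
    {"dx": 0,"dy": 0,"dz": 0,"spin": 0}
  ]
}}

```text
time: 3.95
ee_pos: [0.5607, 0.1299, 0.2605]
eef_rot: [0.074, 0.997, -0.0, -0.0]
ft_force: [3.7, 0.4, -8.4]
width: 0.0253
grip_force: 20.0
```

Emit:
{"fn": "move_arm", "kwargs": {
  "steps": [
    {"dx": 0,"dy": 0.2,"dz": 0,"spin": 0},
    {"dx": 0,"dy": 0.3,"dz": 0,"spin": 0},
    {"dx": 0,"dy": 0.1,"dz": 0,"spin": 0},
    {"dx": 0,"dy": 0,"dz": 0,"spin": 0}
  ]
}}

```text
time: 4.35
ee_pos: [0.5617, 0.1363, 0.2606]
eef_rot: [0.074, 0.997, -0.0, -0.0]
ft_force: [3.5, -1.2, -8.1]
width: 0.0256
grip_force: 20.0
```

Sliding freely: about 1–2 N along y and no side load. I'll continue to about 31 mm in total.

Emit:
{"fn": "move_arm", "kwargs": {
  "steps": [
    {"dx": 0.04,"dy": 0.4,"dz": 0,"spin": 0},
    {"dx": 0,"dy": 0.4,"dz": 0,"spin": 0},
    {"dx": 0,"dy": 0.4,"dz": 0,"spin": 0},
    {"dx": 0,"dy": 0.4,"dz": 0,"spin": 0},
    {"dx": 0,"dy": 0.4,"dz": 0,"spin": 0},
    {"dx": 0,"dy": 0.3,"dz": 0,"spin": 0},
    {"dx": 0,"dy": 0.2,"dz": 0,"spin": 0},
    {"dx": 0,"dy": 0,"dz": 0,"spin": 0}
  ]
}}

```text
time: 5.15
ee_pos: [0.5653, 0.1613, 0.2609]
eef_rot: [0.074, 0.997, 0.0, 0.0]
ft_force: [5.0, -0.9, -7.4]
width: 0.0254
grip_force: 20.0
```

Emit:
{"fn": "move_arm", "kwargs": {
  "steps": [
    {"dx": 0,"dy": 0,"dz": 0,"spin": 0},
    {"dx": 0,"dy": 0,"dz": 0,"spin": 0},
    {"dx": 0,"dy": 0,"dz": 0,"spin": 0}
  ],
  "claw": 2.8
}}

```text
time: 5.45
ee_pos: [0.5649, 0.1614, 0.2613]
eef_rot: [0.074, 0.997, 0.0, 0.0]
ft_force: [-1.0, -0.6, -0.6]
width: 0.028
grip_force: 0.0
```

Emit:
{"fn": "move_arm", "kwargs": {
  "steps": [
    {"dx": 0,"dy": 0,"dz": 0.3,"spin": 0},
    {"dx": 0,"dy": 0,"dz": 0.3,"spin": 0},
    {"dx": 0,"dy": 0,"dz": 0,"spin": 0}
  ]
}}

```text
time: 5.75
ee_pos: [0.5647, 0.1609, 0.2542]
eef_rot: [0.074, 0.997, -0.0, -0.0]
ft_force: [0.5, 0.9, -0.8]
width: 0.0281
grip_force: 0.0
```

Emit:
{"fn": "move_arm", "kwargs": {
  "steps": [
    {"dx": 0,"dy": 0.1,"dz": 0,"spin": 0},
    {"dx": 0,"dy": 0.1,"dz": 0,"spin": 0},
    {"dx": 0,"dy": 0.05,"dz": 0,"spin": 0},
    {"dx": 0,"dy": 0.05,"dz": 0,"spin": 0},
    {"dx": 0,"dy": 0,"dz": 0,"spin": 0}
  ]
}}

```text
time: 6.25
ee_pos: [0.5654, 0.1632, 0.2546]
eef_rot: [0.075, 0.997, -0.0, -0.0]
ft_force: [-1.0, -4.4, 0.8]
width: 0.0278
grip_force: 2.5
```

Emit:
{"fn": "move_arm", "kwargs": {
  "steps": [
    {"dx": 0,"dy": 0.05,"dz": 0,"spin": 0},
    {"dx": 0,"dy": 0.05,"dz": 0,"spin": 0},
    {"dx": 0,"dy": 0.05,"dz": 0,"spin": 0}
  ]
}}

```text
time: 6.55
ee_pos: [0.5656, 0.1656, 0.2546]
eef_rot: [0.074, 0.997, 0.0, -0.0]
ft_force: [0.5, -0.7, -0.7]
width: 0.0283
grip_force: 0.0
```

Emit:
{"fn": "move_arm", "kwargs": {
  "steps": [
    {"dx": 0,"dy": 0.05,"dz": 0,"spin": 0},
    {"dx": 0,"dy": 0.05,"dz": 0,"spin": 0}
  ]
}}

```text
time: 6.75
ee_pos: [0.5658, 0.1668, 0.2548]
eef_rot: [0.074, 0.997, 0.0, 0.0]
ft_force: [-1.1, -3.3, -0.4]
width: 0.0279
grip_force: 1.1
```

Emit:
{"fn": "move_arm", "kwargs": {
  "steps": [
    {"dx": 0,"dy": 0.05,"dz": 0,"spin": 0},
    {"dx": 0,"dy": 0.05,"dz": 0,"spin": 0},
    {"dx": 0,"dy": 0.05,"dz": 0,"spin": 0}
  ]
}}

```text
time: 7.05
ee_pos: [0.566, 0.1673, 0.2548]
eef_rot: [0.075, 0.997, -0.0, -0.0]
ft_force: [-2.4, -6.2, 2.3]
width: 0.028
grip_force: 3.0
```

Emit:
{"fn": "move_arm", "kwargs": {
  "steps": [
    {"dx": 0,"dy": 0.05,"dz": 0,"spin": 0},
    {"dx": 0,"dy": 0.05,"dz": 0,"spin": 0}
  ]
}}

```text
time: 7.25
ee_pos: [0.5661, 0.1676, 0.2548]
eef_rot: [0.075, 0.997, -0.001, -0.0]
ft_force: [-3.4, -8.1, 4.6]
width: 0.028
grip_force: 4.2
```

Blocked here: either the hole or the dip. I'll back off, then test the knob height by closing above its home height.

Emit:
{"fn": "move_arm", "kwargs": {
  "steps": [
    {"dx": 0,"dy": -0.2,"dz": 0,"spin": 0},
    {"dx": 0,"dy": -0.1,"dz": 0,"spin": 0},
    {"dx": 0,"dy": 0,"dz": -0.8,"spin": 0},
    {"dx": 0,"dy": 0,"dz": -0.8,"spin": 0},
    {"dx": 0,"dy": 0,"dz": -0.8,"spin": 0},
    {"dx": 0,"dy": 0,"dz": 0,"spin": 0}
  ]
}}

```text
time: 7.85
ee_pos: [0.5662, 0.1661, 0.2805]
eef_rot: [0.074, 0.997, 0.001, 0.001]
ft_force: [-0.3, -0.8, 0.2]
width: 0.028
grip_force: 0.0
```

Emit:
{"fn": "move_arm", "kwargs": {
  "steps": [
    {"dx": 0,"dy": 0,"dz": 0,"spin": 0},
    {"dx": 0,"dy": 0,"dz": 0,"spin": 0},
    {"dx": 0,"dy": 0,"dz": 0,"spin": 0}
  ],
  "claw": 2.2,
  "squeeze": 4
}}

```text
time: 8.15
ee_pos: [0.5656, 0.1658, 0.2784]
eef_rot: [0.074, 0.997, -0.0, -0.0]
ft_force: [0.6, -0.4, -0.6]
width: 0.022
grip_force: 0.0
```

Emit:
{"fn": "move_arm", "kwargs": {
  "steps": [
    {"dx": 0,"dy": 0,"dz": -3,"spin": 0},
    {"dx": 0,"dy": 0,"dz": -4,"spin": 0},
    {"dx": 0,"dy": 0,"dz": -4,"spin": 0},
    {"dx": 0,"dy": 0,"dz": -4,"spin": 0},
    {"dx": 0,"dy": 0,"dz": 0,"spin": 0}
  ]
}}

```text
time: 8.65
ee_pos: [0.5666, 0.1657, 0.4345]
eef_rot: [0.074, 0.997, 0.002, 0.004]
ft_force: [0.3, 0.2, 0.6]
width: 0.022
grip_force: 0.0
```

```bash
python3 - <<'E'
from bench import imaging
import cv2,numpy as np,pickle
c=imaging.camera("scene")["img"];w=imaging.camera("wrist")["img"]
d=pickle.load(open("cams.pkl","rb"))["scene"]["img"]
f=lambda i:cv2.resize(i[215:290,250:350],(400,300),interpolation=cv2.INTER_CUBIC)
cv2.imwrite("pics/cmp.png",np.vstack([np.hstack([f(d),f(c)]),np.hstack([cv2.resize(w,(400,300)),cv2.resize(w[190:340,200:400],(400,300))])])[:,:,::-1])
E
```

```text
(no output)
```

View pics/cmp.png

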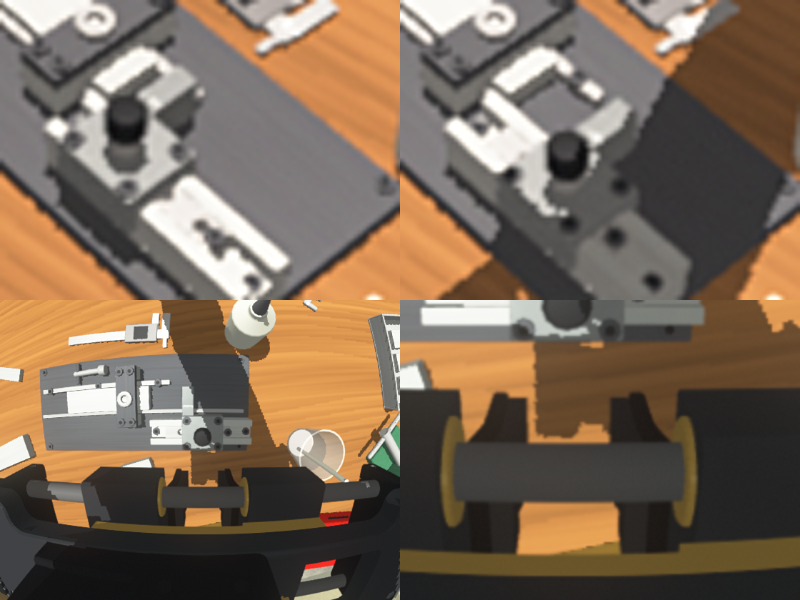

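The knob and the saddle screws shifted by the same amount between the start view and now (knob (126,105)→(568,143), screws +440,+36). So the pin is fully home, about 37 mm further out. Next is the bar.

Emit:
{"fn": "move_arm", "kwargs": {
  "steps": [
    {"dx": 0.7,"dy": -3.5,"dz": 0,"spin": 0},
    {"dx": 0.7,"dy": -3.5,"dz": 0,"spin": 0},
    {"dx": 0.7,"dy": -3.5,"dz": 0,"spin": 0},
    {"dx": 0.7,"dy": -3.5,"dz": 0,"spin": 0},
    {"dx": 0.7,"dy": -3.5,"dz": 0,"spin": 0},
    {"dx": 0.7,"dy": -3.5,"dz": 0,"spin": 0},
    {"dx": 0.7,"dy": -3.5,"dz": 0,"spin": 0},
    {"dx": 0.7,"dy": -3.7,"dz": 0,"spin": 0},
    {"dx": 0,"dy": 0,"dz": 4,"spin": 0},
    {"dx": 0,"dy": 0,"dz": 4,"spin": 0},
    {"dx": 0,"dy": 0,"dz": 4,"spin": 0},
    {"dx": 0,"dy": 0,"dz": 0,"spin": 0}
  ],
  "claw": 0
}}

```text
time: 9.95
ee_pos: [0.4661, -0.1042, 0.3034]
eef_rot: [0.074, 0.997, -0.001, -0.005]
ft_force: [-0.4, 0.2, -0.4]
width: 0.0006
grip_force: 0.0
```

```bash
python3 - <<'E'
from bench import imaging,telemetry
from fit import *
import cv2
s=telemetry.read_state();print(s["time"],s["ee_pos"],s["eef_rot"],J(s["ee_pos"]))
cv2.imwrite("pics/w2.png",imaging.camera("wrist")["img"][:,:,::-1])
E
```

```text
9.95 [ 0.46610314 -0.10421052  0.30338135] [ 7.43612054e-02  9.97218181e-01 -5.83203658e-04 -5.09604786e-03] [-0.02443791 -0.15477936]
```

View pics/w2.png

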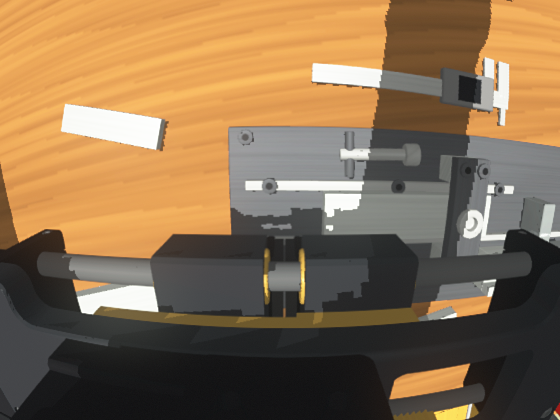

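The bar's -y end shows at column 323, clear to the right of the closed fingers (265–303). I'll descend behind it.

Emit:
{"fn": "move_arm", "kwargs": {
  "steps": [
    {"dx": -0.1,"dy": 0,"dz": 3,"spin": 0},
    {"dx": 0,"dy": 0,"dz": 3,"spin": 0},
    {"dx": 0,"dy": 0,"dz": 2,"spin": 0},
    {"dx": 0,"dy": 0,"dz": 1,"spin": 0},
    {"dx": 0,"dy": 0,"dz": 0.7,"spin": 0},
    {"dx": 0,"dy": 0,"dz": 0,"spin": 0},
    {"dx": 0,"dy": 0,"dz": 0,"spin": 0}
  ]
}}

```text
time: 10.7
ee_pos: [0.47, -0.1049, 0.2128]
eef_rot: [0.074, 0.997, 0.0, 0.001]
ft_force: [0.2, 0.0, 0.6]
width: 0.0006
grip_force: 0.0
```

Emit:
{"fn": "move_arm", "kwargs": {
  "steps": [
    {"dx": 0,"dy": 0,"dz": 0.6,"spin": 0},
    {"dx": 0,"dy": 0,"dz": 0.35,"spin": 0},
    {"dx": 0,"dy": 0,"dz": 0,"spin": 0}
  ]
}}

```text
time: 11.0
ee_pos: [0.4693, -0.1048, 0.2018]
eef_rot: [0.074, 0.997, 0.0, -0.0]
ft_force: [-0.2, 0.4, -1.7]
width: 0.0006
grip_force: 0.0
```

Emit:
{"fn": "move_arm", "kwargs": {
  "steps": [
    {"dx": 0,"dy": 0.5,"dz": 0,"spin": 0},
    {"dx": 0,"dy": 0.5,"dz": 0,"spin": 0},
    {"dx": 0,"dy": 0.4,"dz": 0,"spin": 0},
    {"dx": 0,"dy": 0.4,"dz": 0,"spin": 0},
    {"dx": 0,"dy": 0.4,"dz": 0,"spin": 0},
    {"dx": 0,"dy": 0.4,"dz": 0,"spin": 0},
    {"dx": 0,"dy": 0.4,"dz": 0,"spin": 0}
  ]
}}

```text
time: 11.7
ee_pos: [0.474, -0.0751, 0.2023]
eef_rot: [0.074, 0.997, -0.0, 0.0]
ft_force: [-0.6, -1.0, 0.1]
width: 0.0002
grip_force: 0.9
```

Emit:
{"fn": "move_arm", "kwargs": {
  "steps": [
    {"dx": 0,"dy": 0.4,"dz": 0,"spin": 0},
    {"dx": 0,"dy": 0.4,"dz": 0,"spin": 0},
    {"dx": 0,"dy": 0.4,"dz": 0,"spin": 0},
    {"dx": 0,"dy": 0.4,"dz": 0,"spin": 0},
    {"dx": 0,"dy": 0.4,"dz": 0,"spin": 0},
    {"dx": 0,"dy": 0.4,"dz": 0,"spin": 0},
    {"dx": 0,"dy": 0.4,"dz": 0,"spin": 0},
    {"dx": 0,"dy": 0.2,"dz": 0,"spin": 0},
    {"dx": 0,"dy": 0.1,"dz": 0,"spin": 0},
    {"dx": 0,"dy": 0,"dz": 0,"spin": 0}
  ]
}}

```text
time: 12.7
ee_pos: [0.4786, -0.0443, 0.2022]
eef_rot: [0.074, 0.997, 0.0, 0.0]
ft_force: [-0.3, 0.3, 0.1]
width: 0.0003
grip_force: 0.2
```

```bash
python3 - <<'E'
from bench import imaging,telemetry
from fit import *
import cv2
s=telemetry.read_state();print(s["ft_force"],J(s["ee_pos"]))
c=imaging.camera("wrist")["img"]; c2=imaging.camera("scene")["img"]
cv2.imwrite("pics/w3.png",np.vstack([c[100:300,160:560].repeat(2,0).repeat(2,1)[:300], cv2.resize(c2[190:265,200:400],(800,300))])[:,:,::-1])
E
```

```text
[-0.34248137  0.29983336  0.14312218] [-0.02094528 -0.09366453]
```

View pics/w3.png

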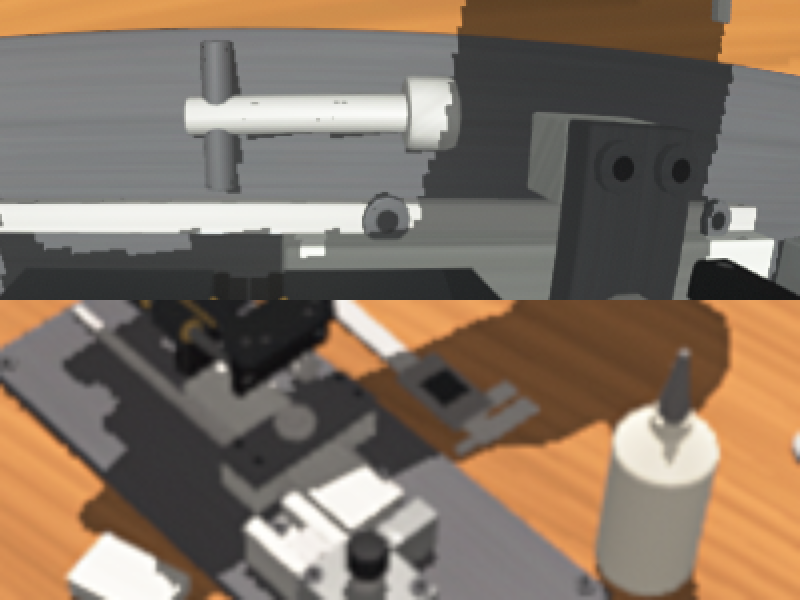

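The bar's end (white, about (350,490)) is nearing the stop block. I'll finish slowly, watching the force.

Emit:
{"fn": "move_arm", "kwargs": {
  "steps": [
    {"dx": 0,"dy": 0.15,"dz": 0,"spin": 0},
    {"dx": 0,"dy": 0.15,"dz": 0,"spin": 0},
    {"dx": 0,"dy": 0.15,"dz": 0,"spin": 0},
    {"dx": 0,"dy": 0.15,"dz": 0,"spin": 0},
    {"dx": 0,"dy": 0.1,"dz": 0,"spin": 0}
  ]
}}

```text
time: 13.3
ee_pos: [0.4796, -0.0374, 0.2022]
eef_rot: [0.074, 0.997, 0.0, -0.0]
ft_force: [0.1, -1.1, -1.6]
width: 0.0007
grip_force: 0.5
```

Emit:
{"fn": "move_arm", "kwargs": {
  "steps": [
    {"dx": 0,"dy": 0.1,"dz": 0,"spin": 0},
    {"dx": 0,"dy": 0.1,"dz": 0,"spin": 0}
  ]
}}

```text
time: 13.5
ee_pos: [0.4799, -0.0355, 0.2022]
eef_rot: [0.074, 0.997, 0.0, -0.0]
ft_force: [-0.6, -0.9, -0.6]
width: 0.0003
grip_force: 0.5
```

Emit:
{"fn": "move_arm", "kwargs": {
  "steps": [
    {"dx": 0,"dy": 0.1,"dz": 0,"spin": 0},
    {"dx": 0,"dy": 0.1,"dz": 0,"spin": 0}
  ]
}}

```text
time: 13.7
ee_pos: [0.4802, -0.0336, 0.2022]
eef_rot: [0.074, 0.997, 0.0, -0.0]
ft_force: [-0.9, -1.1, -1.4]
width: 0.0006
grip_force: 0.5
```

Emit:
{"fn": "move_arm", "kwargs": {
  "steps": [
    {"dx": 0,"dy": 0.1,"dz": 0,"spin": 0},
    {"dx": 0,"dy": 0.1,"dz": 0,"spin": 0}
  ]
}}

```text
time: 13.9
ee_pos: [0.4805, -0.0316, 0.2022]
eef_rot: [0.074, 0.997, 0.0, 0.0]
ft_force: [-0.8, -1.2, -0.8]
width: 0.0003
grip_force: 0.5
```

Emit:
{"fn": "move_arm", "kwargs": {
  "steps": [
    {"dx": 0,"dy": 0.1,"dz": 0,"spin": 0},
    {"dx": 0,"dy": 0.05,"dz": 0,"spin": 0}
  ]
}}

```text
time: 14.1
ee_pos: [0.4807, -0.0301, 0.2022]
eef_rot: [0.074, 0.997, 0.0, 0.0]
ft_force: [-0.6, -1.9, -0.8]
width: 0.0001
grip_force: 0.5
```

Emit:
{"fn": "move_arm", "kwargs": {
  "steps": [
    {"dx": 0,"dy": 0.1,"dz": 0,"spin": 0}
  ]
}}

```text
time: 14.2
ee_pos: [0.4808, -0.0292, 0.2022]
eef_rot: [0.074, 0.997, 0.0, -0.0]
ft_force: [0.2, -0.9, -0.9]
width: 0.0001
grip_force: 0.5
```

Emit:
{"fn": "move_arm", "kwargs": {
  "steps": [
    {"dx": 0,"dy": 0.1,"dz": 0,"spin": 0}
  ]
}}

```text
time: 14.3
ee_pos: [0.481, -0.0282, 0.2022]
eef_rot: [0.074, 0.997, 0.0, -0.0]
ft_force: [-0.2, -0.8, -0.8]
width: 0.0005
grip_force: 0.5
```

Emit:
{"fn": "move_arm", "kwargs": {
  "steps": [
    {"dx": 0,"dy": 0.05,"dz": 0,"spin": 0}
  ]
}}

```text
time: 14.4
ee_pos: [0.4811, -0.0276, 0.2022]
eef_rot: [0.074, 0.997, 0.0, -0.0]
ft_force: [0.4, -0.2, -1.6]
width: 0.0004
grip_force: 0.5
```

Emit:
{"fn": "move_arm", "kwargs": {
  "steps": [
    {"dx": 0,"dy": 0.1,"dz": 0,"spin": 0},
    {"dx": 0,"dy": 0.1,"dz": 0,"spin": 0}
  ]
}}

```text
time: 14.6
ee_pos: [0.4814, -0.0257, 0.2022]
eef_rot: [0.074, 0.997, 0.0, 0.0]
ft_force: [-0.3, -0.9, -0.7]
width: 0.0007
grip_force: 0.5
```

Emit:
{"fn": "move_arm", "kwargs": {
  "steps": [
    {"dx": 0,"dy": 0.1,"dz": 0,"spin": 0},
    {"dx": 0,"dy": 0.05,"dz": 0,"spin": 0}
  ]
}}

```text
time: 14.8
ee_pos: [0.4815, -0.0247, 0.2022]
eef_rot: [0.074, 0.997, -0.0, -0.0]
ft_force: [-0.6, -5.4, 0.4]
width: 0.0002
grip_force: 2.7
```

Contact at about 5 N. I'll back off and rise clear.

Emit:
{"fn": "move_arm", "kwargs": {
  "steps": [
    {"dx": 0,"dy": -0.1,"dz": 0,"spin": 0},
    {"dx": 0,"dy": -0.8,"dz": 0,"spin": 0},
    {"dx": 0,"dy": -1.5,"dz": 0,"spin": 0},
    {"dx": 0,"dy": 0,"dz": -3,"spin": 0},
    {"dx": 0,"dy": 0,"dz": -4,"spin": 0},
    {"dx": 0,"dy": -2,"dz": -4,"spin": 0},
    {"dx": 0,"dy": -4,"dz": -4,"spin": 0},
    {"dx": 0,"dy": -4,"dz": -2,"spin": 0},
    {"dx": 0,"dy": -4,"dz": 0,"spin": 0},
    {"dx": 0,"dy": -4,"dz": 0,"spin": 0},
    {"dx": 0,"dy": 0,"dz": 0,"spin": 0}
  ]
}}

```text
time: 15.9
ee_pos: [0.45, -0.2269, 0.3682]
eef_rot: [0.078, 0.997, -0.001, 0.001]
ft_force: [0.3, 0.5, -0.2]
width: 0.0002
grip_force: 0.0
```

```bash
python3 - <<'E'
from bench import imaging
import cv2,numpy as np
c=imaging.camera("top")["img"]; c2=imaging.camera("scene")["img"]
cv2.imwrite("pics/f.png",np.vstack([cv2.resize(c[145:235,180:390],(700,300),interpolation=cv2.INTER_CUBIC), cv2.resize(c2[200:290,200:410],(700,300),interpolation=cv2.INTER_CUBIC)])[:,:,::-1])
E
```

```text
(no output)
```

View pics/f.png

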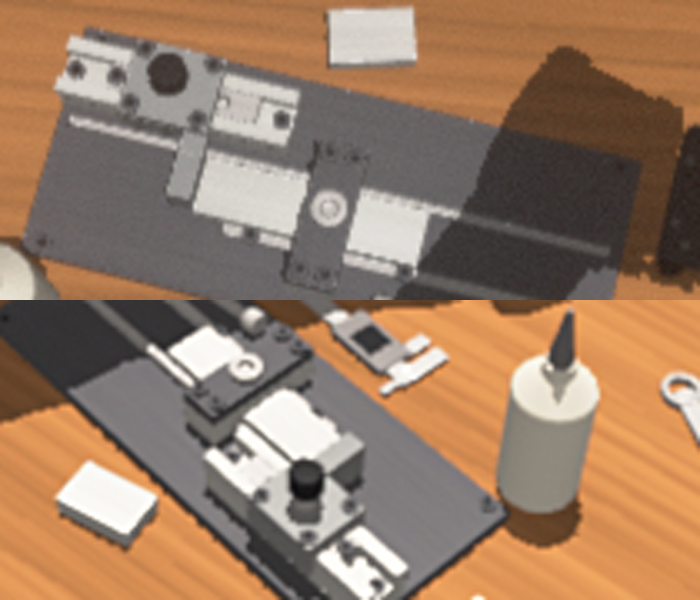

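The final picture shows the bar's end flush against the stop block at about (195,190). The knob stands at its home height above the saddle screws, and the bystanders have not moved. Handing in.

```bash
python3 -c "
from bench import job; print(job.close_job())"
```

```text
the job is handed in; nothing more can be done
None
```

I moved the stop about 37 mm out to the next hole with its pin fully home, slid the bar up against it with about 5 N, and handed the job in; no verdict came back.

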